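# Set the roll gap of a leather press with its square key

## Robot

A 7-joint arm with a two-finger parallel gripper is mounted at the origin on the work surface. World frame = base frame: x ahead of the robot, y to its left, z up, the work surface at z = 0. Lengths are in m, angles in rad, forces in N, time in s.
With the tool pointing down it reaches from about 0.35 to 0.9 m from the base axis. Payload 8.1 kg.
Tool frame: the origin (TCP) lies on the centre line of the jaws, within the pads' length; the fingertips stand 22 mm ahead of it and the grasp point (between the pads) lies 3 mm ahead of it (arm.tip_reach is the distance from the TCP to the fingertips, in m); z points along the fingers, y is the line along which they close (so a half turn about z gives the same grasp; the last joint's range is limited). The gripper opens to 85 mm and grips with 20 to 120 N. Pads are 22 mm wide; open, the fingers measure 114 mm over their backs; the gripper's body (76 mm by 85 mm) begins 54 mm behind the grasp point. The pads swing forward as they close: fully open they stand 13 mm farther back than shut.
Start: joints at [-1.207, 0.434, 0.025, 1.573, -0.012, 1.134, -0.075], TCP at [0.281, 0.558, 0.253] pointing down, gripper open.
Joint ranges: [-2.62, 2.62], [-0.44, 2.09], [-1.27, 1.32], [0.08, 2.57], [-1.32, 4.46], [0.12, 2], [-2.74, 2.74]. Speed limits (rad/s): [2.22, 2.22, 3.01, 3.01, 3.14, 3.14, 3.14].

## Interface

Orientations are given as a unit quaternion [w, x, y, z].
In Python, from station import arm, eyes gives the robot as it stands.
- The arm moves only by the tool step_arm, never from a script. Its argument "steps" is a list of rows, each an object with "offset": the shift along the tool's x, y, z in units of 0.25 m (1.0 is 0.25 m), a list of three; "dr": the turn, a rotation vector about the tool's x, y, z in units of 45 degrees (1.0 is 45 degrees), a list of three. A call has 1 to 8 rows; each row is the pose to reach, as a shift and turn from the pose commanded when the call began, along the tool's axes at that moment; what a row does not reach only later rows make up. A row lasts 1/12 s, in which the tool goes at most 41.7 mm and 7.16 degrees, less where a joint would pass 70% of its speed; a pose out of reach is approached as far as the arm can. A call with a number of a shift or a turn outside -1 to 1 is refused whole. A call with a gripper value outside its range is refused whole. "hand" is the closure, from 0 (fully open) to 1 (shut), set as the call begins (left out, the last holds). The fingers move at their own pace and stop on an object; "newtons" is the grip in N (left out, the last holds). Time passes only in rows, so rows that repeat a pose let the fingers close. It gives the time, the measured TCP pose, the force, the opening and the grip force at its end, in the units of the state.
- arm.sense(): the state, without advancing time (a new reading comes with each control period).
- eyes.capture(name): name is "scene" or "top"; returns a dict with "image" (384x512x3 uint8, blue, green, red), "depth" (384x512 float32, m along the optical axis (not along the pixel's ray), 0 where there is no reading), "intrinsics" (3x3 intrinsics, pixels), "D" ([k1, k2, p1, p2, k3] as OpenCV has them; the pictures are not rectified), "world_to_cam" (4x4, takes a point from world to camera coordinates). Camera axes: x right, y down, z forward; pixel columns grow to the right and rows downward; lengths in m; the calibration is good to about 2 mm. A picture is of the moment at which its call begins.
- arm.hand_in(): hands the job in; it is judged then, once.
The state is a dict: "time": time; "joints": joint angles; "joint_vel": joint speeds; "joint_torque": joint torques, N m; "tool_pos": TCP position; "orientation": TCP orientation; "contact_force": force on the tool from outside, world axes, zero at the start; "wrist_torque": the same for the moment, N m; "finger_gap": opening from 0.0 (shut) to 1.0 (fully open); "grip_force": force on a finger pad.
Only numpy, scipy, OpenCV 4.12 (cv2) and the standard library are available. Lean on these libraries where they do the work, as an engineer would, in place of code of your own. Each camera call takes 0.05 s, during which the arm holds its last target. There are 200 camera calls.

## Task

Open the rolls of the green leather press to the marked gap: take the red-handled setting key out of the wooden tool block, lower it into the brass-ringed bush on top of the press, and turn it lightly, without ever forcing it down, until its square end finds the hidden square socket and it drops fully home. Then turn the key clockwise until the black line on the dial points at the red mark, and leave the key standing in the bush, let go of. Leave the jar, the iron weight and the thread spool where they are.

Things in the scene. Friction and masses are not known exactly. Their poses are not given: they have to be found in the camera images.
- key_grip (a point): Centre of the red flat handle of the loose steel setting key (about 0.25 kg), which stands upright in the block at the start, leaning a degree or so at most. Handle 46 mm along the key's x, 12 mm thick along its y, 36 mm high; z runs up along the shank. A 14 mm neck below the handle, then a brass collar 35 mm across, 6 mm thick, its underside 38 mm below this point.
- key_tip (a point): Centre of the flat bottom end of the key, 100 mm below key_grip. From the collar's underside down: 30 mm of round shank 22.6 mm across, then 32 mm of square end 16 mm wide whose faces are parallel to the handle's. At the start it hangs in a 27 mm wide hole of the block, collar resting on the block's top: lift it straight out by 65 mm or more.
- block: Fixed wooden tool block 66 mm (x) by 150 mm (y) by 78 mm high, origin at the centre of its underside. The key's hole is at y = -42 mm on it; two short steel punches stand at y = +45 and +64 mm, 30 mm above its top.
- press: Fixed green roller press, 180 mm high, base 150 mm (x) by 190 mm (y), origin at the centre of its underside, z up. Its flat top is 100 mm (x) by 180 mm (y). A crank with a wooden handle stands out from its -y side, no higher than 130 mm.
- bush (a point): Centre of the mouth of the round bush in the press's flat top, level with it (180 mm above the table), ringed with brass: bore 24 mm, 16 mm deep, mouth chamfered 3 mm. Axes as the press's. With the key fully home its collar rests on the press's top here. More than 40 N between key and pinion, or 60 N between key and press, counts as forcing.
- socket (a point): Centre of the top face of the hidden pinion, 34 mm under the bush's mouth. It has a sharp-edged square through-hole 17.8 mm wide at an unknown angle, never square with the press and unrelated to the dial (this point's axes are the press's, not the hole's). Unless the squares agree within about 0.1 rad the key's tip stops here, its collar still 28 mm above the press's top.
- dial_line (a point): Point on the axis of the aluminium dial on the press's top, 55 mm to the +y side of the bush, 11 mm above the top; dial 50 mm across, 7 mm high. x points along its black line. Geared to the pinion: turning the seated key clockwise (from above) turns the dial half as far, anticlockwise. The line starts 0.35 to 0.6 rad clockwise of the red mark.
- red_mark (a point): Inner end of the fixed red mark, 30.5 mm to the +x side of the dial's axis. The line is on the mark when the dial's x lies along the press's x. Axes as the press's. The seated key has about 0.12 rad of play each way in the pinion, which resists turning with about 0.15 N m and stays where it is left.
- jar_mid (a point): Middle of a glass jar of dye, 46 mm across and 75 mm high; loose, leave it alone.
- weight_mid (a point): Middle of a round iron pressing weight with a knob, 68 mm across and 54 mm high; loose, leave it alone.
- spool_mid (a point): Middle of a cream thread spool, 40 mm across and 48 mm high; loose, leave it alone.
There are look-alikes about, which are no part of the job. What is shaped like the part that bears key_grip but purple or white is not meant.

How it is judged:
On the way, in this order (a step that is already met when the one before it is completed fails the run):
1. the key is down in the socket, its collar on the press's top (z of key_grip in the frame of bush below 0.042 m and horizontal distance between key_grip and bush below 0.006 m), for 0.1 s.
2. with the key in the socket, the dial's black line has come to the red mark (z of key_grip in the frame of bush below 0.044 m and horizontal distance between key_grip and bush below 0.006 m and angle between the x axis of dial_line and the x axis of red_mark, either way round below 0.12 rad), for 0.1 s.
At the end, for the whole second after the job is handed in: The key stands upright (within 0.1 rad) in the bush, its collar on the press's top (within 4 mm; handle within 6 mm of the bush's axis), and the dial's black line is within 0.12 rad of the red mark (all of step 1 and z of key_grip in the frame of bush above 0.034 m and angle between key_grip's own z axis and vertical below 0.1 rad and angle between the x axis of dial_line and the x axis of red_mark, either way round below 0.12 rad); the robot touches nothing.
It fails at once if the key is forced: more than 40 N between it and the pinion, or 60 N between it and the press (contact force between key and pinion above 40 N or contact force between key and press above 60 N).
It fails at once if the jar, the weight or the spool is moved more than 20 mm (distance of any of jar_mid, weight_mid, spool_mid from where it was at the start of the episode above 0.02 m).
It also fails if it takes over 72 s, if anything falls off the work surface, if the arm or the gripper's body presses on something with over 40 N, if the wrist force passes 120 N, or if a joint passes its speed limit or range.

## Working session

There is one attempt and no reset: what is moved stays moved. The work goes in short steps, Python scripts to look and compute and a tool call to move; the robot and the scene stay as the last step left them, time stands still between calls to the robot, and variables do not carry over. Pictures are saved under pics/ and viewed, at most 10 in all, crops included, and the job is handed in when it is done.

Besides the shell and the picture viewer there is one more tool, called after "Call:" by a JSON object that holds its "fn" and its "kwargs", one argument or row to a line. step_arm: Moves the arm, as the interface text tells. Shifts and turns lie within -1 to 1; 1 stands for 0.25 m of shift or 45 degrees of turn. Its arguments: {"type":"object","properties":{"steps":{"type":"array","items":{"type":"object","properties":{"offset":{"type":"array","items":{"type":"number","minimum":-1,"maximum":1}},"dr":{"type":"array","items":{"type":"number","minimum":-1,"maximum":1}}}}},"hand":{"type":"number"},"newtons":{"type":"number"}},"required":["steps"]}

```bash
mkdir -p pics; ls
python3 - <<'E'
from station import arm, eyes
import cv2,numpy as np
s=arm.sense(); print({k:np.round(v,3).tolist() for k,v in s.items()}, arm.tip_reach)
for n in ("scene","top"):
    c=eyes.capture(n); cv2.imwrite(f"pics/{n}0.png",c["image"]); np.savez(f"{n}0.npz",**{k:v for k,v in c.items()})
    print(n,c["intrinsics"].tolist(),np.round(c["D"],4).tolist(),np.round(c["world_to_cam"],4).tolist())
E
```

```text
pics
{'time': 0.0, 'joints': [-1.207, 0.435, 0.025, 1.574, -0.012, 1.134, -0.075], 'joint_vel': [-0.001, -0.001, -0.001, 0.0, -0.001, -0.001, -0.002], 'joint_torque': [0.0, -67.049, 1.026, -31.62, 0.016, 0.013, 0.0], 'tool_pos': [0.281, 0.558, 0.253], 'orientation': [-0.0, 0.231, 0.973, -0.001], 'contact_force': [0.379, 0.883, -0.422], 'wrist_torque': [0.032, 0.052, -0.032], 'grip_force': 0.0, 'finger_gap': 1.003} 0.022
scene [[408.4965124847741, 0.0, 252.5583362052724], [0.0, 408.4965124847741, 193.99059502771064], [0.0, 0.0, 1.0]] [-0.0948, 0.0, 0.0, 0.0, 0.0] [[0.2677, 0.9635, 0.0066, -0.2097], [0.8262, -0.226, -0.516, -0.4124], [-0.4956, 0.1436, -0.8566, 1.3027], [0.0, 0.0, 0.0, 1.0]]
top [[380.576198387381, 0.0, 261.33492081561457], [0.0, 380.576198387381, 191.20522710360362], [0.0, 0.0, 1.0]] [-0.0092, 0.0, 0.0, 0.0, 0.0] [[0.0042, -0.9999, 0.0132, 0.038], [-0.9966, -0.0053, -0.0823, 0.613], [0.0823, -0.0128, -0.9965, 0.9363], [0.0, 0.0, 0.0, 1.0]]
```

View pics/scene0.png

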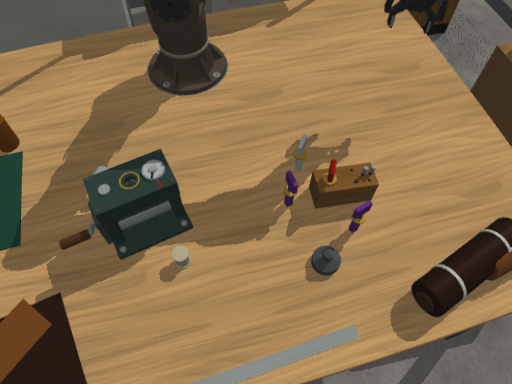

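View pics/top0.png

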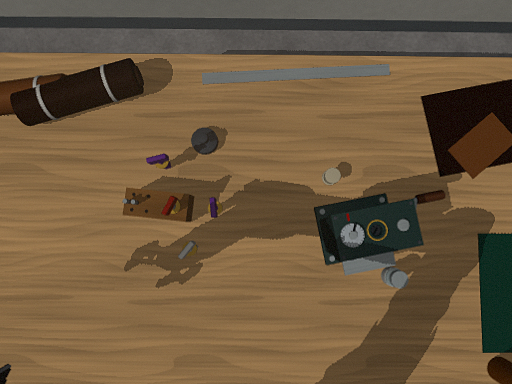

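The scene view shows the red key at (332,172) in the block and the press with its bush at (129,181) and dial at (153,170). In the top view the red handle is at (170,205), the bush ring at (377,230), the dial at (352,235) and the red mark at (348,216). Two purple look-alikes and one white one stand near the block.

```bash
cat > h.py <<'E'
import numpy as np,cv2
def load(n): return dict(np.load(n+".npz"))
def rays(c,uv):
    p=cv2.undistortPoints(np.float64(uv).reshape(-1,1,2),c["intrinsics"],c["D"]).reshape(-1,2)
    R=c["world_to_cam"][:3,:3];t=c["world_to_cam"][:3,3]
    return -R.T@t, np.c_[p,np.ones(len(p))]@R
def onplane(c,uv,z):
    o,d=rays(c,uv); return o+d*((z-o[2])/d[:,2])[:,None]
def pts(c,mask):
    v,u=np.nonzero(mask); o,d=rays(c,np.c_[u,v]); P=o+d*c["depth"][v,u][:,None]
    return P,np.c_[u,v]
def red(c):
    h=cv2.cvtColor(c["image"],cv2.COLOR_BGR2HSV); return ((h[...,0]<6)|(h[...,0]>174))&(h[...,1]>170)&(h[...,2]>60)
def green(c):
    h=cv2.cvtColor(c["image"],cv2.COLOR_BGR2HSV); return (h[...,0]>65)&(h[...,0]<105)&(h[...,1]>70)
def brass(c):
    h=cv2.cvtColor(c["image"],cv2.COLOR_BGR2HSV); return (h[...,0]>18)&(h[...,0]<35)&(h[...,1]>110)&(h[...,2]>50)
E
python3 - <<'E'
from h import *
for n,kr,pr in (("scene0",(310,350,150,200),(80,190,140,210)),("top0",(155,185,190,222),(310,425,190,270))):
    c=load(n); o,_=rays(c,[[0,0]]); print(n,"cam",o.round(3))
    def sub(m,r):
        z=np.zeros_like(m); z[r[2]:r[3],r[0]:r[1]]=m[r[2]:r[3],r[0]:r[1]]; return z
    P,uv=pts(c,sub(red(c),kr)); print("red",len(P),P.mean(0).round(4),P.min(0).round(3),P.max(0).round(3))
    T=P[:,2]>0.128; Q=onplane(c,uv[T],0.134); 
    if T.sum()>5: print(" top",T.sum(),Q.mean(0).round(4),cv2.minAreaRect(np.float32(Q[:,:2]*1000)), np.degrees(np.arctan2(*np.linalg.svd(Q[:,:2]-Q[:,:2].mean(0))[2][0][::-1])))
    P,uv=pts(c,sub(red(c),pr)); print("mark",len(P),P.mean(0).round(4))
    m=sub(brass(c),pr); P,uv=pts(c,m); k=abs(P[:,2]-.18)<.012; e=cv2.fitEllipse(np.float32(uv[k])); Q=onplane(c,uv[k],.18)
    print("bush",k.sum(),P[k].mean(0).round(4),Q.mean(0).round(4),onplane(c,[e[0]],.18).round(4),e, cv2.minEnclosingCircle(np.float32(Q[:,:2]*1000)))
    d=c["depth"]; v,u=np.mgrid[pr[2]:pr[3],pr[0]:pr[1]]; mm=np.zeros(d.shape,bool); mm[pr[2]:pr[3],pr[0]:pr[1]]=1
    P,uv=pts(c,mm); k=abs(P[:,2]-.18)<.006; print("ptop",k.sum(),cv2.minAreaRect(np.float32(P[k,:2]*1000)))
    x0,x1,y0,y1=pr; a=cv2.resize(c["image"][y0:y1,x0:x1],None,fx=4,fy=4,interpolation=cv2.INTER_CUBIC)
    x0,x1,y0,y1=kr; b=cv2.resize(c["image"][y0-10:y1+15,x0-15:x1+30],None,fx=4,fy=4,interpolation=cv2.INTER_CUBIC)
    H=max(a.shape[0],b.shape[0]); f=lambda i:cv2.copyMakeBorder(i,0,H-i.shape[0],0,0,0)
    cv2.imwrite(f"pics/crop_{n}.png",np.hstack([f(a),f(b)])[:600,:800]); print(a.shape,b.shape)
E
```

```text
scene0 cam [ 1.043 -0.078  0.904]
red 105 [0.5782 0.2457 0.1282] [0.553 0.235 0.105] [0.595 0.262 0.137]
 top 73 [0.5749 0.2479 0.134 ] ((575.0726928710938, 247.8887176513672), (9.938199996948242, 46.91706848144531), 62.629981994628906) -28.084611878316554
mark 14 [ 0.5477 -0.1397  0.1802]
bush 110 [ 0.5218 -0.2022  0.181 ] [ 0.5211 -0.2024  0.18  ] [[ 0.5203 -0.2014  0.18  ]] ((128.8985137939453, 179.988525390625), (15.73015022277832, 19.78297996520996), 71.05645751953125) ((519.7874145507812, -201.93739318847656), 23.030614852905273)
ptop 2922 ((521.40966796875, -201.13613891601562), (103.2811050415039, 180.76895141601562), 11.254310607910156)
(280, 440, 3) (300, 340, 3)
top0 cam [0.534 0.053 0.983]
red 89 [0.5723 0.2507 0.1337] [0.552 0.237 0.08 ] [0.596 0.27  0.139]
 top 87 [0.5721 0.2506 0.134 ] ((571.6610107421875, 250.5712890625), (10.451637268066406, 42.61614990234375), 62.16939926147461) 151.25801964614362
mark 19 [ 0.5467 -0.1394  0.1822]
bush 144 [ 0.52   -0.2026  0.1824] [ 0.5199 -0.2034  0.18  ] [[ 0.5137 -0.224   0.18  ]] ((387.673095703125, 232.61424255371094), (19.682018280029297, 54.0487060546875), 104.44422912597656) ((511.92413330078125, -237.4749755859375), 59.98902893066406)
ptop 3478 ((519.292724609375, -201.34634399414062), (100.34330749511719, 181.89678955078125), 11.478013038635254)
(320, 460, 3) (228, 300, 3)
```

```bash
cat >> h.py <<'E'
from scipy.spatial.transform import Rotation as Ro
def go(s,pos,xyaw=None):
    """units offset/dr from measured pose to pos, tool down, tool x at xyaw (deg, mod 180)"""
    q=s["orientation"]; R=Ro.from_quat([q[1],q[2],q[3],q[0]])
    off=R.inv().apply(np.array(pos)-s["tool_pos"])/.25
    x=R.apply([1,0,0]); a=np.degrees(np.arctan2(x[1],x[0]))
    if xyaw is None: xyaw=a
    d=(xyaw-a+90)%180-90; A=np.radians(a+d)
    T=Ro.from_matrix(np.array([[np.cos(A),np.sin(A),0],[np.sin(A),-np.cos(A),0],[0,0,-1]]).T)
    print("yaw",a.round(2),"off",off.round(4),"dr",(np.degrees((R.inv()*T).as_rotvec())/45).round(4))
E
python3 - <<'E'
from h import *; from station import arm
for n in ("scene0","top0"):
    c=load(n); h=cv2.cvtColor(c["image"],cv2.COLOR_BGR2HSV)
    m=((h[...,0]>125)&(h[...,0]<160)&(h[...,1]>80)).astype(np.uint8)
    k,l,st,ce=cv2.connectedComponentsWithStats(m)
    for i in range(1,k):
        if st[i,4]>15: P,_=pts(c,l==i); print(n,ce[i].round(),P.mean(0).round(3),P.min(0).round(3),P.max(0).round(3))
s=arm.sense(); go(s,[.5735,.2492,.21],-28.5)
E
```

```text
scene0 [291. 182.] [0.582 0.146 0.122] [ 0.476 -0.078 -0.003] [1.043 0.193 0.904]
scene0 [288. 200.] [0.576 0.15  0.026] [0.563 0.141 0.002] [0.58  0.161 0.049]
scene0 [362. 209.] [0.691 0.276 0.121] [ 0.672 -0.078  0.067] [1.043 0.305 0.904]
scene0 [353. 227.] [0.693 0.274 0.039] [ 0.679 -0.078  0.001] [1.043 0.292 0.904]
top0 [157. 159.] [0.679 0.283 0.113] [0.67  0.262 0.001] [0.7   0.341 0.123]
top0 [168. 166.] [0.677 0.278 0.023] [0.671 0.274 0.007] [0.688 0.287 0.042]
top0 [213. 207.] [0.569 0.152 0.116] [0.548 0.145 0.003] [0.599 0.168 0.122]
yaw 153.25 off [-1.5997 -0.5753  0.1714] dr [-0.0019  0.0002  0.0389]
```

View pics/crop_top0.png

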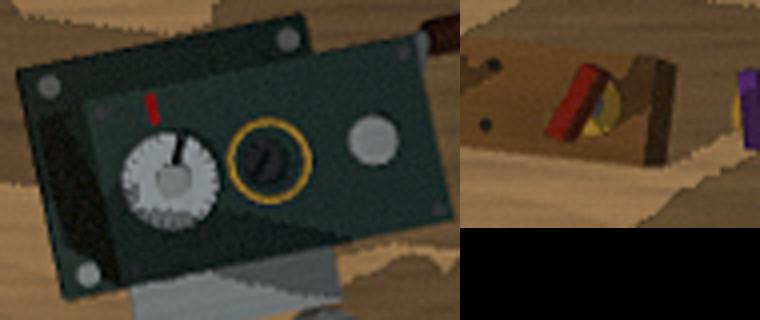

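The crop shows the dial at about (353,235) with its line clockwise of the red mark, and the brass ring centred at about (377,230). Next I move over the key.

Call:
{"fn": "step_arm", "kwargs": {
  "steps": [
    {"offset": [-1, -0.36, 0.05], "dr": [0, 0, 0.04]},
    {"offset": [-1, -0.36, 0.05], "dr": [0, 0, 0.04]},
    {"offset": [-1, -0.36, 0.05], "dr": [0, 0, 0.04]},
    {"offset": [-1, -0.36, 0.05], "dr": [0, 0, 0.04]},
    {"offset": [-1, -0.36, 0.05], "dr": [0, 0, 0.04]},
    {"offset": [-1, -0.36, 0.05], "dr": [0, 0, 0.04]},
    {"offset": [-1, -0.36, 0.05], "dr": [0, 0, 0.04]}
  ],
  "hand": 0.35
}}

```text
time: 0.68
tool_pos: [0.4685, 0.3588, 0.2404]
orientation: [0.001, 0.25, 0.968, -0.001]
contact_force: [0.3, 0.0, -0.7]
finger_gap: 0.646
grip_force: 0.0
```

Call:
{"fn": "step_arm", "kwargs": {
  "steps": [
    {"offset": [-0.6, -0.215, 0.12], "dr": [0, 0, 0]},
    {"offset": [-0.6, -0.215, 0.12], "dr": [0, 0, 0]},
    {"offset": [-0.6, -0.215, 0.12], "dr": [0, 0, 0]},
    {"offset": [-0.6, -0.215, 0.12], "dr": [0, 0, 0]},
    {"offset": [-0.6, -0.215, 0.12], "dr": [0, 0, 0]},
    {"offset": [-0.6, -0.215, 0.12], "dr": [0, 0, 0]}
  ]
}}

```text
time: 1.18
tool_pos: [0.5713, 0.2431, 0.2098]
orientation: [-0.0, 0.249, 0.968, -0.001]
contact_force: [-0.4, 0.9, 0.6]
finger_gap: 0.649
grip_force: 0.0
```

Run:
```python
from h import *; from station import arm,eyes
s=arm.sense(); print(s["joints"],s["tool_pos"],s["contact_force"]); go(s,[.5735,.2492,.125],-28.5)
im=[]
for n,(x,y) in (("scene",(332,172)),("top",(170,205))):
    c=eyes.capture(n); im.append(cv2.resize(c["image"][y-60:y+40,x-50:x+50],None,fx=4,fy=4,interpolation=cv2.INTER_CUBIC))
cv2.imwrite("pics/a1.png",np.hstack(im))
```

```text
[-0.58289998  0.46500889  0.13631673  1.64510032 -0.06929129  1.03800629
  0.64157894] [0.57128249 0.24307744 0.20981707] [-0.39982609  0.85585063  0.56903205]
yaw 151.14 off [0.0041 0.0265 0.3392] dr [-0.0028  0.0001 -0.0079]
```

View pics/a1.png

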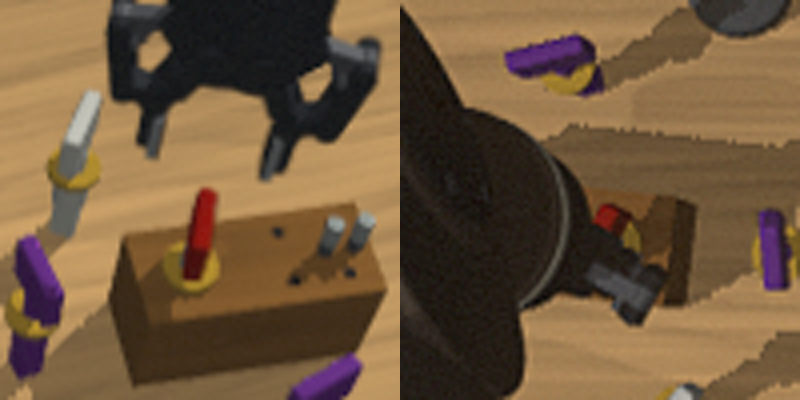

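The gripper is over the red key with its jaws across the handle. I'll correct the pose, descend and then grip.

Call:
{"fn": "step_arm", "kwargs": {
  "steps": [
    {"offset": [0.004, 0.027, 0.1], "dr": [-0.003, 0, -0.008]},
    {"offset": [0.004, 0.027, 0.2], "dr": [-0.003, 0, -0.008]},
    {"offset": [0.004, 0.027, 0.28], "dr": [-0.003, 0, -0.008]},
    {"offset": [0.004, 0.027, 0.34], "dr": [-0.003, 0, -0.008]},
    {"offset": [0.004, 0.027, 0.34], "dr": [-0.003, 0, -0.008]},
    {"offset": [0.004, 0.027, 0.34], "dr": [-0.003, 0, -0.008]}
  ]
}}

```text
time: 1.78
tool_pos: [0.5712, 0.2541, 0.1256]
orientation: [-0.0, 0.242, 0.97, 0.001]
contact_force: [-0.1, -0.2, 0.6]
finger_gap: 0.649
grip_force: 0.0
```

Run:
```python
from h import *; from station import arm
s=arm.sense(); go(s,[.5735,.2492,.125],-28.5);print(s["tool_pos"])
```

```text
yaw 151.94 off [-0.0172 -0.0132  0.0023] dr [ 0.002  -0.0017  0.0099]
[0.57124967 0.25413261 0.12559706]
```

Call:
{"fn": "step_arm", "kwargs": {
  "steps": [
    {"offset": [0, 0, 0]},
    {"offset": [0, 0, 0]},
    {"offset": [0, 0, 0]},
    {"offset": [0, 0, 0]},
    {"offset": [0, 0, 0]},
    {"offset": [0, 0, 0]},
    {"offset": [0, 0, 0]},
    {"offset": [0, 0, 0]}
  ],
  "hand": 1,
  "newtons": 25
}}

```text
validation failed for argument at $.st...
```

Call:
{"fn": "step_arm", "kwargs": {
  "steps": [
    {"offset": [-0.017, -0.013, 0], "dr": [0, 0, 0.01]},
    {"offset": [-0.017, -0.013, 0], "dr": [0, 0, 0.01]},
    {"offset": [-0.017, -0.013, 0], "dr": [0, 0, 0.01]},
    {"offset": [-0.017, -0.013, 0], "dr": [0, 0, 0.01]}
  ]
}}

```text
time: 2.12
tool_pos: [0.5751, 0.248, 0.1268]
orientation: [0.001, 0.247, 0.969, 0.002]
contact_force: [-1.1, -0.1, -0.0]
finger_gap: 0.649
grip_force: 0.0
```

Run:
```python
from h import *; from station import arm
s=arm.sense(); go(s,[.5735,.2492,.125],-28.5);print(s["tool_pos"])
```

```text
yaw 151.35 off [0.008  0.0011 0.0071] dr [ 0.0047  0.001  -0.0034]
[0.57511647 0.24798506 0.12678429]
```

Call:
{"fn": "step_arm", "kwargs": {
  "steps": [
    {"offset": [0, 0, 0], "dr": [0, 0, 0]},
    {"offset": [0, 0, 0], "dr": [0, 0, 0]},
    {"offset": [0, 0, 0], "dr": [0, 0, 0]},
    {"offset": [0, 0, 0], "dr": [0, 0, 0]},
    {"offset": [0, 0, 0], "dr": [0, 0, 0]},
    {"offset": [0, 0, 0], "dr": [0, 0, 0]},
    {"offset": [0, 0, 0], "dr": [0, 0, 0]},
    {"offset": [0, 0, 0], "dr": [0, 0, 0]}
  ],
  "hand": 1.0,
  "newtons": 25
}}

```text
time: 2.78
tool_pos: [0.5747, 0.248, 0.1259]
orientation: [0.0, 0.247, 0.969, 0.001]
contact_force: [-0.2, 1.8, 0.4]
finger_gap: 0.137
grip_force: 30.8
```

Call:
{"fn": "step_arm", "kwargs": {
  "steps": [
    {"offset": [0, 0, -0.05], "dr": [0, 0, 0]},
    {"offset": [0, 0, -0.12], "dr": [0, 0, 0]},
    {"offset": [0, 0, -0.2], "dr": [0, 0, 0]},
    {"offset": [0, 0, -0.3], "dr": [0, 0, 0]},
    {"offset": [0, 0, -0.4], "dr": [0, 0, 0]},
    {"offset": [0, 0, -0.55], "dr": [0, 0, 0]},
    {"offset": [0, 0, -0.7], "dr": [0, 0, 0]},
    {"offset": [0, 0, -0.82], "dr": [0, 0, 0]}
  ]
}}

```text
time: 3.45
tool_pos: [0.5743, 0.2471, 0.3332]
orientation: [0.001, 0.247, 0.969, 0.001]
contact_force: [0.7, 0.2, -1.7]
finger_gap: 0.137
grip_force: 30.3
```

Call:
{"fn": "step_arm", "kwargs": {
  "steps": [
    {"offset": [0, 0, 0], "dr": [0, 0, 0]},
    {"offset": [0, 0, 0], "dr": [0, 0, 0]},
    {"offset": [0, 0, 0], "dr": [0, 0, 0]}
  ]
}}

```text
time: 3.7
tool_pos: [0.5738, 0.2471, 0.3295]
orientation: [-0.0, 0.247, 0.969, 0.0]
contact_force: [0.2, 0.3, -2.9]
finger_gap: 0.136
grip_force: 30.4
```

Run:
```python
from h import *; from station import arm,eyes
s=arm.sense(); print(s["joints"].round(3),s["tool_pos"].round(4),s["contact_force"].round(2))
go(s,[.520,-.202,.340]);go(s,[.520,-.202,.340],-30)
for n in("scene","top"):
    c=eyes.capture(n); np.savez(n+"1.npz",**c)
    h=cv2.cvtColor(c["image"],cv2.COLOR_BGR2HSV); P,uv=pts(c,red(c)); k=(P[:,2]>.2)&(P[:,2]<.4)&(np.hypot(P[:,0]-.57,P[:,1]-.25)<.1); print(n,k.sum(),P[k].mean(0).round(4) if k.sum() else 0)
    P,uv=pts(c,brass(c)); k=(P[:,2]>.2)&(P[:,2]<.32)&(np.hypot(P[:,0]-.57,P[:,1]-.25)<.1); print(" collar",k.sum(),P[k].mean(0).round(4),P[k].min(0).round(4),P[k].max(0).round(4))
    if n=="scene":
        u,v=uv[k].mean(0).astype(int); cv2.imwrite("pics/a2.png",cv2.resize(c["image"][v-60:v+60,u-60:u+60],None,fx=4,fy=4,interpolation=cv2.INTER_CUBIC))
```

```text
[-0.595  0.385  0.151  1.466 -0.06   1.295  0.633] [0.5738 0.2471 0.3295] [ 0.2   0.26 -2.86]
yaw 151.36 off [-0.6723 -1.6797 -0.0439] dr [ 0.0009 -0.0015 -0.    ]
yaw 151.36 off [-0.6723 -1.6797 -0.0439] dr [ 0.0009 -0.0015  0.0302]
scene 156 [0.5808 0.2427 0.3311]
 collar 122 [0.5773 0.2439 0.2876] [0.5572 0.2301 0.2829] [0.5894 0.2635 0.3142]
top 7 [0.5875 0.2365 0.3385]
 collar 15 [0.5783 0.2362 0.2885] [0.5738 0.2321 0.2866] [0.583  0.2404 0.2911]
```

View pics/a2.png

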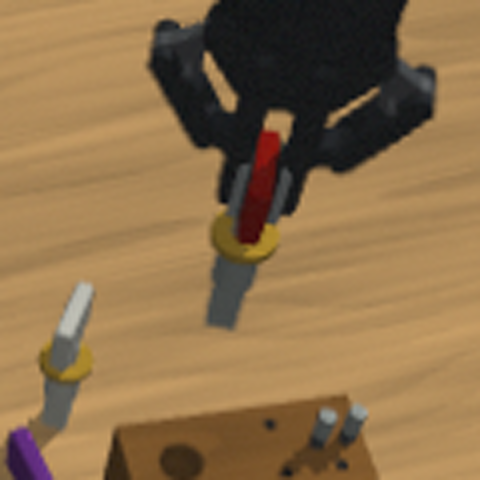

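The key is held upright and its weight shows as 2.9 N. Next I carry it over the bush.

Call:
{"fn": "step_arm", "kwargs": {
  "steps": [
    {"offset": [-0.06, -0.15, -0.04], "dr": [0, 0, 0]},
    {"offset": [-0.12, -0.3, -0.04], "dr": [0, 0, 0]},
    {"offset": [-0.18, -0.45, -0.04], "dr": [0, 0, 0]},
    {"offset": [-0.24, -0.6, -0.04], "dr": [0, 0, 0]},
    {"offset": [-0.3, -0.74, -0.04], "dr": [0, 0, 0]},
    {"offset": [-0.35, -0.87, -0.04], "dr": [0, 0, 0]},
    {"offset": [-0.39, -0.98, -0.04], "dr": [0, 0, 0]}
  ]
}}

```text
time: 4.38
tool_pos: [0.5413, -0.0175, 0.3389]
orientation: [-0.001, 0.248, 0.969, 0.0]
contact_force: [0.3, -1.0, -2.4]
finger_gap: 0.135
grip_force: 30.3
```

Call:
{"fn": "step_arm", "kwargs": {
  "steps": [
    {"offset": [-0.06, -0.15, 0], "dr": [0, 0, 0]},
    {"offset": [-0.12, -0.3, 0], "dr": [0, 0, 0]},
    {"offset": [-0.18, -0.45, 0], "dr": [0, 0, 0]},
    {"offset": [-0.23, -0.58, 0], "dr": [0, 0, 0]},
    {"offset": [-0.27, -0.67, 0], "dr": [0, 0, 0]},
    {"offset": [-0.282, -0.7, 0], "dr": [0, 0, 0]},
    {"offset": [-0.282, -0.7, 0], "dr": [0, 0, 0]},
    {"offset": [-0.282, -0.7, 0], "dr": [0, 0, 0]}
  ]
}}

```text
time: 5.05
tool_pos: [0.5203, -0.2009, 0.3387]
orientation: [-0.001, 0.247, 0.969, 0.001]
contact_force: [0.3, -0.1, -2.1]
finger_gap: 0.135
grip_force: 30.3
```

Call:
{"fn": "step_arm", "kwargs": {
  "steps": [
    {"offset": [0, 0, 0], "dr": [0, 0, 0]},
    {"offset": [0, 0, 0], "dr": [0, 0, 0]},
    {"offset": [0, 0, 0], "dr": [0, 0, 0]}
  ]
}}

```text
time: 5.3
tool_pos: [0.5209, -0.2001, 0.3396]
orientation: [0.0, 0.246, 0.969, 0.001]
contact_force: [-0.5, -0.2, -2.4]
finger_gap: 0.133
grip_force: 30.3
```

Run:
```python
from h import *; from station import arm,eyes
s=arm.sense(); print(s["joints"].round(3),s["tool_pos"].round(4),s["contact_force"].round(2))
go(s,[.520,-.202,.340])
im=[]
for n in("scene","top"):
    c=eyes.capture(n); np.savez(n+"2.npz",**c)
    P,uv=pts(c,brass(c)); r=np.hypot(P[:,0]-.52,P[:,1]+.2)<.05
    k=r&(P[:,2]>.25)&(P[:,2]<.33); print(n," collar",k.sum(),P[k].mean(0).round(4),P[k].min(0).round(4),P[k].max(0).round(4))
    if k.sum()>20: e=cv2.fitEllipse(cv2.convexHull(np.float32(uv[k]))); print(e,onplane(c,[e[0]],s["tool_pos"][2]-.038))
    k=r&(P[:,2]>.17)&(P[:,2]<.2); print("  ring",k.sum(),P[k].mean(0).round(4))
    x,y=(129,160) if n=="scene" else (377,225); im.append(cv2.resize(c["image"][max(0,y-75):y+75,x-50:x+50],None,fx=4,fy=4,interpolation=cv2.INTER_CUBIC))
cv2.imwrite("pics/a3.png",np.hstack(im))
```

```text
[ 0.003  0.266  0.352  1.627 -0.098  1.266  1.446] [ 0.5209 -0.2001  0.3396] [-0.53 -0.19 -2.41]
yaw 151.5 off [-0.0002 -0.0084 -0.0015] dr [ 0.0035 -0.0006 -0.    ]
scene  collar 127 [ 0.5265 -0.1945  0.2982] [ 0.506  -0.2138  0.2895] [ 0.5368 -0.181   0.3277]
((115.49732208251953, 146.37132263183594), (14.077472686767578, 18.36562156677246), 58.692543029785156) [[ 0.52565064 -0.19688269  0.30162682]]
  ring 111 [ 0.5214 -0.2028  0.1808]
top  collar 74 [ 0.5151 -0.1874  0.2986] [ 0.5035 -0.1941  0.2741] [ 0.5267 -0.182   0.3021]
((390.1824645996094, 233.46762084960938), (6.937010765075684, 13.564888000488281), 163.21202087402344) [[ 0.51526082 -0.18652744  0.30162682]]
  ring 114 [ 0.5211 -0.1967  0.1823]
```

View pics/a3.png

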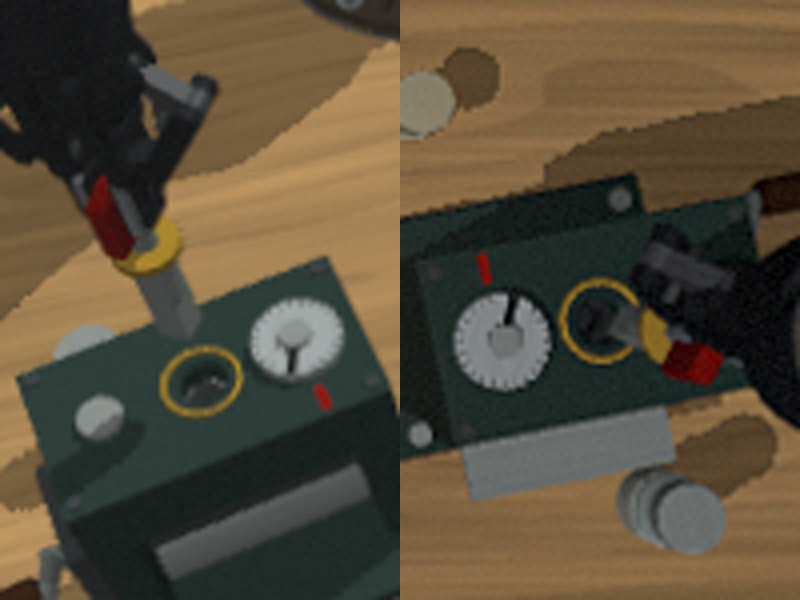

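The key's square end is above the ring in both views and the bush mouth is clear: ring centre at about (200,382) in the left half of the crop. I'll lower to just above the mouth with a small lateral correction, then compare again.

Call:
{"fn": "step_arm", "kwargs": {
  "steps": [
    {"offset": [-0.007, -0.007, 0.06], "dr": [0.003, 0, 0]},
    {"offset": [-0.007, -0.007, 0.12], "dr": [0.003, 0, 0]},
    {"offset": [-0.007, -0.007, 0.16], "dr": [0.003, 0, 0]},
    {"offset": [-0.007, -0.007, 0.17], "dr": [0.003, 0, 0]},
    {"offset": [-0.007, -0.007, 0.17], "dr": [0.003, 0, 0]},
    {"offset": [-0.007, -0.007, 0.17], "dr": [0.003, 0, 0]},
    {"offset": [-0.007, -0.007, 0.17], "dr": [0.003, 0, 0]}
  ]
}}

```text
time: 5.98
tool_pos: [0.5217, -0.2041, 0.2982]
orientation: [0.001, 0.247, 0.969, 0.0]
contact_force: [-0.5, -0.3, -2.8]
finger_gap: 0.138
grip_force: 30.3
```

Run:
```python
from h import *; from station import arm,eyes
s=arm.sense(); print(s["joints"].round(3),s["tool_pos"].round(4),s["contact_force"].round(2))
go(s,[.5215,-.2025,.340]); Z=s["tool_pos"][2]
im=[]
for n in("scene","top"):
    c=eyes.capture(n); np.savez(n+"3.npz",**c)
    P,uv=pts(c,brass(c)); r=np.hypot(P[:,0]-.52,P[:,1]+.2)<.05
    k=r&(P[:,2]>.23)&(P[:,2]<.28); Q=onplane(c,uv[k],Z-.042)[:,:2]*1000; print(n," collar",k.sum(),P[k].mean(0).round(4))
    if k.sum()>20: print(cv2.fitEllipse(cv2.convexHull(np.float32(Q))), cv2.minEnclosingCircle(np.float32(Q)))
    k=r&(P[:,2]>.17)&(P[:,2]<.2); Q=onplane(c,uv[k],.181)[:,:2]*1000; print("  ring",k.sum(),cv2.fitEllipse(cv2.convexHull(np.float32(Q))),cv2.minEnclosingCircle(np.float32(Q)))
    x,y=(126,170) if n=="scene" else (377,225); im.append(cv2.resize(c["image"][y-37:y+37,x-25:x+25],None,fx=8,fy=8,interpolation=cv2.INTER_CUBIC))
cv2.imwrite("pics/a4.png",np.hstack(im))
```

```text
[ 0.013  0.296  0.348  1.69  -0.108  1.173  1.46 ] [ 0.5217 -0.2041  0.2982] [-0.48 -0.27 -2.77]
yaw 151.36 off [ 0.0037  0.0053 -0.1674] dr [0.0005 0.0016 0.    ]
scene  collar 111 [ 0.5277 -0.1989  0.2559]
((522.008056640625, -202.50022888183594), (32.69944763183594, 36.011722564697266), 94.11377716064453) ((522.5709838867188, -202.13946533203125), 17.682968139648438)
  ring 85 ((521.31640625, -201.59861755371094), (43.66629409790039, 44.38370895385742), 7.784775257110596) ((520.9844360351562, -201.50537109375), 22.57680320739746)
top  collar 63 [ 0.5154 -0.191   0.2568]
((515.3489379882812, -191.66990661621094), (12.4264554977417, 23.75336456298828), 105.3379898071289) ((514.8958129882812, -190.66339111328125), 11.93657112121582)
  ring 88 ((519.3892822265625, -199.31314086914062), (41.852413177490234, 44.133094787597656), 90.33204650878906) ((519.9628295898438, -200.28933715820312), 22.511842727661133)
```

View pics/a4.png

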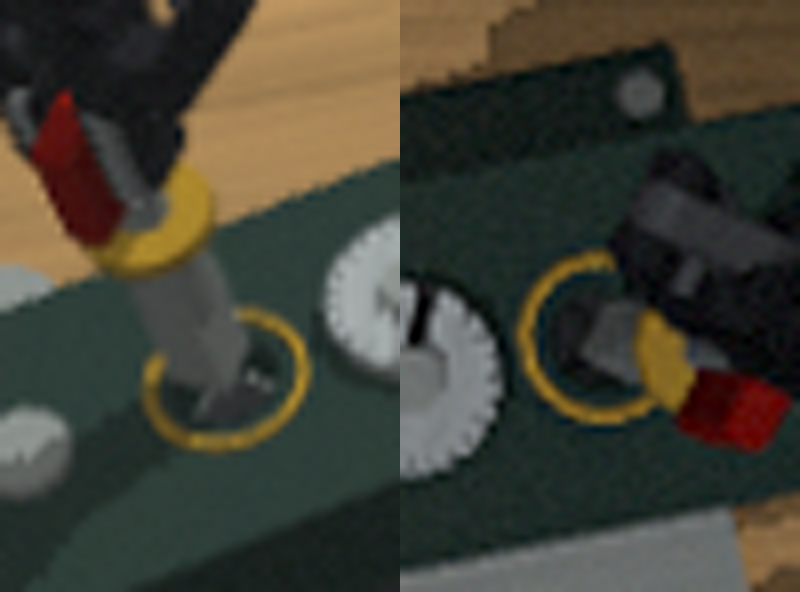

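```bash
cat > fit.py <<'E'
from h import *; from scipy.optimize import least_squares
def arc(c,uv,z,r,half):
    m=np.zeros(c["depth"].shape,np.uint8); m[uv[:,1],uv[:,0]]=1
    big=cv2.resize(m*255,None,fx=8,fy=8,interpolation=cv2.INTER_LINEAR)>127
    ct=np.vstack(cv2.findContours(big.astype(np.uint8),cv2.RETR_EXTERNAL,cv2.CHAIN_APPROX_NONE)[0]).reshape(-1,2)
    ct=cv2.convexHull(ct).reshape(-1,2); ct=np.vstack([np.linspace(a,b,10,endpoint=False) for a,b in zip(ct,np.roll(ct,-1,0)) if np.hypot(*(a-b))<40])
    Q=onplane(c,(ct+.5)/8-.5,z)[:,:2]; o,_=rays(c,[[0,0]]); x=Q.mean(0)
    for _ in range(5):
        d=(o[:2]-x); d/=np.hypot(*d); e=Q-x; k=e@d>np.cos(np.radians(half))*np.hypot(*e.T)
        f=lambda p:np.hypot(*(Q[k]-p).T)-r
        s=least_squares(f,x,loss="soft_l1",f_scale=.0005); x=s.x
    return x,k.sum(),np.abs(f(x)).mean()
def both(c,Z,verb=1):
    P,uv=pts(c,brass(c)); r=np.hypot(P[:,0]-.52,P[:,1]+.2)<.05
    k=r&(abs(P[:,2]-(Z-.042))<.02); a=arc(c,uv[k],Z-.048,.0175,75)
    k=r&(P[:,2]>.17)&(P[:,2]<.2); b=arc(c,uv[k],.181,.022,75)
    print("collar",a[0].round(4),a[1:],"ring",b[0].round(4),b[1:],"diff mm",((b[0]-a[0])*1000).round(2))
E
python3 - <<'E'
from fit import *
for n in("scene3","top3"): both(load(n),.2982)
E
```

```text
collar [ 0.5186 -0.2037] (np.int64(56), np.float64(0.00015386842187497198)) ring [ 0.5225 -0.2011] (np.int64(71), np.float64(0.00025729482434639283)) diff mm [3.91 2.59]
collar [ 0.5183 -0.2041] (np.int64(140), np.float64(0.003220111538617445)) ring [ 0.5194 -0.1993] (np.int64(81), np.float64(0.00028008325628074433)) diff mm [1.14 4.81]
```

Run:
```python
from fit import *
for n in("scene0","top0","scene3"):
    c=load(n); P,uv=pts(c,brass(c)); k=(np.hypot(P[:,0]-.52,P[:,1]+.2)<.035)&(P[:,2]>.17)&(P[:,2]<.2); uv=uv[k]
    print(n,P[k,2].mean().round(4), np.percentile(P[k,2],[10,90]).round(4))
    Q=onplane(c,uv,.181)[:,:2]
    s=least_squares(lambda p:np.hypot(*(Q-p[:2]).T)-p[2],[.52,-.2,.02],loss="soft_l1",f_scale=.001); print(" mid",s.x.round(4),np.abs(s.fun).mean())
c=load("scene3")
P,uv=pts(c,brass(c)); k=(np.hypot(P[:,0]-.52,P[:,1]+.2)<.05)&(P[:,2]>.23)&(P[:,2]<.28); print(np.percentile(P[k,2],[5,25,50,75,95]).round(4))
```

```text
scene0 0.181 [0.1791 0.1826]
 mid [ 0.5208 -0.2012  0.0204] 0.0011963651731795178
top0 0.1825 [0.1806 0.1842]
 mid [ 0.5198 -0.2008  0.0205] 0.0012211474504252632
scene3 0.1808 [0.1788 0.1827]
 mid [ 0.5208 -0.2013  0.0205] 0.001146574852671301
[0.2529 0.2548 0.2561 0.257  0.2579]
```

Call:
{"fn": "step_arm", "kwargs": {
  "steps": [
    {"offset": [0.001, 0.01, 0], "dr": [0, 0, 0]},
    {"offset": [0.001, 0.01, 0.015], "dr": [0, 0, 0]},
    {"offset": [0.001, 0.01, 0.03], "dr": [0, 0, 0]},
    {"offset": [0.001, 0.01, 0.04], "dr": [0, 0, 0]},
    {"offset": [0.001, 0.01, 0.04], "dr": [0, 0, 0]},
    {"offset": [0.001, 0.01, 0.04], "dr": [0, 0, 0]}
  ]
}}

```text
time: 6.58
tool_pos: [0.5221, -0.2017, 0.287]
orientation: [-0.0, 0.247, 0.969, -0.0]
contact_force: [-0.1, -0.6, -1.9]
finger_gap: 0.133
grip_force: 30.4
```

Call:
{"fn": "step_arm", "kwargs": {
  "steps": [
    {"offset": [0, 0, 0.008], "dr": [0, 0, 0]},
    {"offset": [0, 0, 0.008], "dr": [0, 0, 0]},
    {"offset": [0, 0, 0.008], "dr": [0, 0, 0]}
  ]
}}

```text
time: 6.83
tool_pos: [0.5222, -0.2017, 0.2852]
orientation: [-0.0, 0.247, 0.969, 0.0]
contact_force: [0.1, -0.8, -1.5]
finger_gap: 0.13
grip_force: 30.3
```

Call:
{"fn": "step_arm", "kwargs": {
  "steps": [
    {"offset": [0, 0, 0.008], "dr": [0, 0, 0]},
    {"offset": [0, 0, 0.012], "dr": [0, 0, 0]},
    {"offset": [0, 0, 0.012], "dr": [0, 0, 0]}
  ]
}}

```text
time: 7.08
tool_pos: [0.5222, -0.2017, 0.2821]
orientation: [-0.0, 0.247, 0.969, -0.0]
contact_force: [0.6, -0.2, -2.1]
finger_gap: 0.137
grip_force: 30.3
```

Call:
{"fn": "step_arm", "kwargs": {
  "steps": [
    {"offset": [0, 0, 0.008], "dr": [0, 0, 0]},
    {"offset": [0, 0, 0.012], "dr": [0, 0, 0]},
    {"offset": [0, 0, 0.012], "dr": [0, 0, 0]}
  ]
}}

```text
time: 7.33
tool_pos: [0.5222, -0.2016, 0.279]
orientation: [-0.0, 0.247, 0.969, -0.0]
contact_force: [0.2, -1.0, -2.2]
finger_gap: 0.132
grip_force: 30.4
```

Call:
{"fn": "step_arm", "kwargs": {
  "steps": [
    {"offset": [0, 0, 0.012], "dr": [0, 0, 0]},
    {"offset": [0, 0, 0.024], "dr": [0, 0, 0]},
    {"offset": [0, 0, 0.036], "dr": [0, 0, 0]},
    {"offset": [0, 0, 0.036], "dr": [0, 0, 0]}
  ]
}}

```text
time: 7.67
tool_pos: [0.522, -0.2017, 0.2695]
orientation: [-0.0, 0.247, 0.969, -0.0]
contact_force: [0.3, -1.1, -2.9]
finger_gap: 0.135
grip_force: 30.3
```

Call:
{"fn": "step_arm", "kwargs": {
  "steps": [
    {"offset": [0, 0, 0.012], "dr": [0, 0, 0]},
    {"offset": [0, 0, 0.024], "dr": [0, 0, 0]},
    {"offset": [0, 0, 0.032], "dr": [0, 0, 0]},
    {"offset": [0, 0, 0.032], "dr": [0, 0, 0]}
  ]
}}

```text
time: 8.0
tool_pos: [0.5221, -0.2017, 0.2618]
orientation: [-0.0, 0.247, 0.969, -0.0]
contact_force: [0.6, -0.2, -2.9]
finger_gap: 0.135
grip_force: 30.3
```

Call:
{"fn": "step_arm", "kwargs": {
  "steps": [
    {"offset": [0, 0, 0.006], "dr": [0, 0, 0]},
    {"offset": [0, 0, 0.012], "dr": [0, 0, 0]},
    {"offset": [0, 0, 0.012], "dr": [0, 0, 0]}
  ]
}}

```text
time: 8.25
tool_pos: [0.5222, -0.2017, 0.259]
orientation: [-0.0, 0.247, 0.969, 0.0]
contact_force: [0.6, -0.5, -2.7]
finger_gap: 0.138
grip_force: 30.3
```

Call:
{"fn": "step_arm", "kwargs": {
  "steps": [
    {"offset": [0, 0, 0.004], "dr": [0, 0, 0]},
    {"offset": [0, 0, 0.006], "dr": [0, 0, 0]},
    {"offset": [0, 0, 0.006], "dr": [0, 0, 0]}
  ]
}}

```text
time: 8.5
tool_pos: [0.5223, -0.2017, 0.2577]
orientation: [-0.0, 0.247, 0.969, 0.0]
contact_force: [0.4, -0.1, -1.9]
finger_gap: 0.134
grip_force: 30.3
```

Call:
{"fn": "step_arm", "kwargs": {
  "steps": [
    {"offset": [0, 0, 0.004], "dr": [0, 0, 0]},
    {"offset": [0, 0, 0.004], "dr": [0, 0, 0]},
    {"offset": [0, 0, 0.004], "dr": [0, 0, 0]}
  ]
}}

```text
time: 8.75
tool_pos: [0.5223, -0.2017, 0.2568]
orientation: [0.0, 0.247, 0.969, 0.0]
contact_force: [-0.1, -0.7, -2.3]
finger_gap: 0.134
grip_force: 30.4
```

Call:
{"fn": "step_arm", "kwargs": {
  "steps": [
    {"offset": [0, 0, 0.004], "dr": [0, 0, 0]},
    {"offset": [0, 0, 0.004], "dr": [0, 0, 0]},
    {"offset": [0, 0, 0.004], "dr": [0, 0, 0]}
  ]
}}

```text
time: 9.0
tool_pos: [0.5223, -0.2017, 0.2558]
orientation: [0.0, 0.247, 0.969, 0.0]
contact_force: [1.2, -0.9, -2.8]
finger_gap: 0.134
grip_force: 30.4
```

Call:
{"fn": "step_arm", "kwargs": {
  "steps": [
    {"offset": [0, 0, 0.004], "dr": [0, 0, 0]},
    {"offset": [0, 0, 0.004], "dr": [0, 0, 0]},
    {"offset": [0, 0, 0.004], "dr": [0, 0, 0]}
  ]
}}

```text
time: 9.25
tool_pos: [0.5223, -0.2017, 0.2547]
orientation: [0.0, 0.247, 0.969, 0.0]
contact_force: [1.0, -1.0, -2.4]
finger_gap: 0.135
grip_force: 30.4
```

Call:
{"fn": "step_arm", "kwargs": {
  "steps": [
    {"offset": [0, 0, 0.004], "dr": [0, 0, 0]},
    {"offset": [0, 0, 0.004], "dr": [0, 0, 0]},
    {"offset": [0, 0, 0.004], "dr": [0, 0, 0]}
  ]
}}

```text
time: 9.5
tool_pos: [0.5223, -0.2017, 0.2538]
orientation: [0.0, 0.247, 0.969, -0.0]
contact_force: [0.7, -0.0, -3.1]
finger_gap: 0.13
grip_force: 30.4
```

Call:
{"fn": "step_arm", "kwargs": {
  "steps": [
    {"offset": [0, 0, 0.003], "dr": [0, 0, 0]},
    {"offset": [0, 0, 0.003], "dr": [0, 0, 0]},
    {"offset": [0, 0, 0.003], "dr": [0, 0, 0]}
  ]
}}

```text
time: 9.75
tool_pos: [0.5223, -0.2017, 0.253]
orientation: [0.0, 0.247, 0.969, -0.0]
contact_force: [1.0, -0.5, -2.2]
finger_gap: 0.133
grip_force: 30.4
```

Call:
{"fn": "step_arm", "kwargs": {
  "steps": [
    {"offset": [0, 0, 0.004], "dr": [0, 0, 0]},
    {"offset": [0, 0, 0.004], "dr": [0, 0, 0]},
    {"offset": [0, 0, 0.004], "dr": [0, 0, 0]}
  ]
}}

```text
time: 10.0
tool_pos: [0.5223, -0.2017, 0.252]
orientation: [-0.0, 0.247, 0.969, 0.0]
contact_force: [1.3, -1.2, -3.2]
finger_gap: 0.138
grip_force: 30.4
```

Call:
{"fn": "step_arm", "kwargs": {
  "steps": [
    {"offset": [0, 0, 0.004], "dr": [0, 0, 0]},
    {"offset": [0, 0, 0.004], "dr": [0, 0, 0]},
    {"offset": [0, 0, 0.004], "dr": [0, 0, 0]}
  ]
}}

```text
time: 10.25
tool_pos: [0.5223, -0.2017, 0.251]
orientation: [0.0, 0.247, 0.969, 0.0]
contact_force: [1.1, 0.0, -2.2]
finger_gap: 0.133
grip_force: 30.4
```

Run:
```python
from fit import *; from station import arm,eyes
s=arm.sense(); Z=s["tool_pos"][2]; print(s["tool_pos"].round(4),s["contact_force"].round(2),s["wrist_torque"].round(3))
c=eyes.capture("scene"); P,uv=pts(c,brass(c)); k=(np.hypot(P[:,0]-.52,P[:,1]+.2)<.05)&(abs(P[:,2]-(Z-.042))<.015); print(np.percentile(P[k,2],[5,25,50,75,95]).round(4)-Z); both(c,Z)
```

```text
[ 0.5223 -0.2017  0.251 ] [ 1.09  0.02 -2.15] [-0.311 -0.352 -0.001]
[-0.04508896 -0.04308896 -0.04228896 -0.04118896 -0.04018896]
collar [ 0.5193 -0.2016] (np.int64(44), np.float64(0.0003190571583337584)) ring [ 0.5225 -0.2011] (np.int64(71), np.float64(0.0002572948228936829)) diff mm [3.22 0.55]
```

Call:
{"fn": "step_arm", "kwargs": {
  "steps": [
    {"offset": [0, 0, 0.004], "dr": [0, 0, 0]},
    {"offset": [0, 0, 0.008], "dr": [0, 0, 0]},
    {"offset": [0, 0, 0.008], "dr": [0, 0, 0]}
  ]
}}

```text
time: 10.55
tool_pos: [0.5223, -0.2017, 0.2489]
orientation: [0.0, 0.247, 0.969, -0.0]
contact_force: [0.9, -1.0, -1.8]
finger_gap: 0.131
grip_force: 30.4
```

Call:
{"fn": "step_arm", "kwargs": {
  "steps": [
    {"offset": [0, 0, 0.004], "dr": [0, 0, 0]},
    {"offset": [0, 0, 0.008], "dr": [0, 0, 0]},
    {"offset": [0, 0, 0.012], "dr": [0, 0, 0]},
    {"offset": [0, 0, 0.012], "dr": [0, 0, 0]}
  ]
}}

```text
time: 10.88
tool_pos: [0.5223, -0.2017, 0.2459]
orientation: [0.0, 0.247, 0.969, -0.0]
contact_force: [1.0, -1.6, -3.0]
finger_gap: 0.138
grip_force: 30.4
```

Call:
{"fn": "step_arm", "kwargs": {
  "steps": [
    {"offset": [0, 0, 0.006], "dr": [0, 0, 0]},
    {"offset": [0, 0, 0.012], "dr": [0, 0, 0]},
    {"offset": [0, 0, 0.018], "dr": [0, 0, 0]},
    {"offset": [0, 0, 0.024], "dr": [0, 0, 0]},
    {"offset": [0, 0, 0.024], "dr": [0, 0, 0]}
  ]
}}

```text
time: 11.3
tool_pos: [0.5222, -0.2017, 0.2397]
orientation: [-0.0, 0.247, 0.969, -0.0]
contact_force: [1.9, -1.6, -3.2]
finger_gap: 0.133
grip_force: 30.3
```

Call:
{"fn": "step_arm", "kwargs": {
  "steps": [
    {"offset": [0, 0, 0.006], "dr": [0, 0, 0]},
    {"offset": [0, 0, 0.012], "dr": [0, 0, 0]},
    {"offset": [0, 0, 0.018], "dr": [0, 0, 0]},
    {"offset": [0, 0, 0.024], "dr": [0, 0, 0]},
    {"offset": [0, 0, 0.024], "dr": [0, 0, 0]}
  ]
}}

```text
time: 11.72
tool_pos: [0.5223, -0.2017, 0.2338]
orientation: [-0.0, 0.247, 0.969, -0.0]
contact_force: [2.2, -1.9, -3.5]
finger_gap: 0.137
grip_force: 30.3
```

Call:
{"fn": "step_arm", "kwargs": {
  "steps": [
    {"offset": [-0.002, 0, 0.004], "dr": [0, 0, 0]},
    {"offset": [-0.002, 0, 0.008], "dr": [0, 0, 0]},
    {"offset": [-0.002, 0, 0.012], "dr": [0, 0, 0]},
    {"offset": [-0.002, 0, 0.012], "dr": [0, 0, 0]}
  ]
}}

```text
time: 12.05
tool_pos: [0.5225, -0.2017, 0.2307]
orientation: [-0.0, 0.247, 0.969, 0.0]
contact_force: [1.4, -0.9, -3.0]
finger_gap: 0.141
grip_force: 30.3
```

Call:
{"fn": "step_arm", "kwargs": {
  "steps": [
    {"offset": [0, 0, 0.004], "dr": [0, 0, 0]},
    {"offset": [0, 0, 0.006], "dr": [0, 0, 0]},
    {"offset": [0, 0, 0.006], "dr": [0, 0, 0]},
    {"offset": [0, 0, 0.006], "dr": [0, 0, 0]}
  ]
}}

```text
time: 12.38
tool_pos: [0.5226, -0.2018, 0.2294]
orientation: [-0.0, 0.247, 0.969, 0.0]
contact_force: [0.8, 0.1, -3.1]
finger_gap: 0.133
grip_force: 30.3
```

Call:
{"fn": "step_arm", "kwargs": {
  "steps": [
    {"offset": [0, 0, 0.003], "dr": [0, 0, 0]},
    {"offset": [0, 0, 0.003], "dr": [0, 0, 0]},
    {"offset": [0, 0, 0.003], "dr": [0, 0, 0]}
  ]
}}

```text
time: 12.63
tool_pos: [0.5226, -0.2018, 0.2287]
orientation: [-0.0, 0.247, 0.969, 0.0]
contact_force: [-0.5, -0.0, -1.8]
finger_gap: 0.135
grip_force: 30.4
```

Call:
{"fn": "step_arm", "kwargs": {
  "steps": [
    {"offset": [0, 0, 0.003], "dr": [0, 0, 0]},
    {"offset": [0, 0, 0.003], "dr": [0, 0, 0]},
    {"offset": [0, 0, 0.003], "dr": [0, 0, 0]}
  ]
}}

```text
time: 12.88
tool_pos: [0.5227, -0.2019, 0.228]
orientation: [-0.0, 0.247, 0.969, 0.0]
contact_force: [-1.0, 0.6, -1.8]
finger_gap: 0.131
grip_force: 30.4
```

Call:
{"fn": "step_arm", "kwargs": {
  "steps": [
    {"offset": [0, 0, 0.003], "dr": [0, 0, 0]},
    {"offset": [0, 0, 0.003], "dr": [0, 0, 0]},
    {"offset": [0, 0, 0.003], "dr": [0, 0, 0]}
  ]
}}

```text
time: 13.13
tool_pos: [0.5228, -0.2019, 0.2278]
orientation: [0.0, 0.247, 0.969, 0.0]
contact_force: [-1.3, 1.3, 4.8]
finger_gap: 0.136
grip_force: 31.4
```

```bash
cat > dial.py <<'E'
from h import *
def dial(c,n=""):
    a=np.radians(11.4); d0=np.array([.5203,-.2013])+.055*np.array([-np.sin(a),np.cos(a)])
    v,u=np.mgrid[100:280,80:440]; uv=np.c_[u.ravel(),v.ravel()]
    Q=onplane(c,uv,.187)[:,:2]; g=c["image"].max(2)[uv[:,1],uv[:,0]].astype(float)
    k=np.hypot(*(Q-d0).T)<.030; h=cv2.cvtColor(c["image"],cv2.COLOR_BGR2HSV)[uv[:,1],uv[:,0]]
    w=k&(h[:,1]<50)&(h[:,2]>90); ce=np.array(cv2.minEnclosingCircle(np.float32(Q[w]*1000))[0])/1000
    e=Q-ce; r=np.hypot(*e.T); t=np.arctan2(e[:,1],e[:,0])
    b=(r>.009)&(r<.021)&(g<70); L=np.angle((np.exp(1j*t[b])*(70-g[b])).sum())
    P=onplane(c,uv,.1805)[:,:2]; m=red(c)[uv[:,1],uv[:,0]]&(np.hypot(*(P-d0).T)<.06); M=P[m].mean(0)
    em=M-ce; print(n,"dial c",ce.round(4),d0.round(4),"line deg",np.degrees(L).round(1),"npx",b.sum(),"mark deg",np.degrees(np.arctan2(em[1],em[0])).round(1),m.sum(),"line-mark rad",(L-a).round(3))
E
python3 - <<'E'
from dial import *; from station import arm,eyes
for n in("scene0","top0","scene2","top2"): dial(load(n),n)
for n in("scene","top"):
    c=eyes.capture(n); dial(c,n); np.savez(n+"4.npz",**c)
s=arm.sense(); print(s["joints"].round(3))
E
```

```text
scene0 dial c [ 0.5112 -0.1474] [ 0.5094 -0.1474] line deg -18.1 npx 9 mark deg 11.9 14 line-mark rad -0.515
top0 dial c [ 0.5093 -0.1468] [ 0.5094 -0.1474] line deg -15.4 npx 11 mark deg 10.6 19 line-mark rad -0.467
scene2 dial c [ 0.5102 -0.1474] [ 0.5094 -0.1474] line deg -17.2 npx 8 mark deg 11.6 14 line-mark rad -0.499
top2 dial c [ 0.5088 -0.1473] [ 0.5094 -0.1474] line deg -13.4 npx 10 mark deg 11.7 18 line-mark rad -0.433
scene dial c [ 0.5102 -0.1475] [ 0.5094 -0.1474] line deg -16.8 npx 8 mark deg 11.7 14 line-mark rad -0.492
top dial c [ 0.5088 -0.1473] [ 0.5094 -0.1474] line deg -13.4 npx 10 mark deg -47.7 32 line-mark rad -0.433
[ 0.025  0.358  0.332  1.788 -0.135  1.017  1.48 ]
```

The key is home: contact at TCP z = 0.228 with only a few N. The line is about 0.47 rad short, so I'll turn clockwise (+tool z) about the key's axis.

Call:
{"fn": "step_arm", "kwargs": {
  "steps": [
    {"offset": [0, -0.001, -0.001], "dr": [0, 0, 0.15]},
    {"offset": [0, -0.002, -0.001], "dr": [0, 0, 0.3]},
    {"offset": [0.0005, -0.0028, -0.001], "dr": [0, 0, 0.45]},
    {"offset": [0.0005, -0.0028, -0.001], "dr": [0, 0, 0.45]}
  ]
}}

```text
time: 13.57
tool_pos: [0.5224, -0.2029, 0.2278]
orientation: [0.0, 0.416, 0.909, -0.0]
contact_force: [-0.3, -1.1, 2.9]
finger_gap: 0.132
grip_force: 31.2
```

Run:
```python
from dial import *; from station import arm,eyes
s=arm.sense(); print(s["tool_pos"].round(4),s["contact_force"].round(2),s["wrist_torque"].round(3)); go(s,[.5203,-.2013,.2])
for n in("scene","top"): dial(eyes.capture(n),n)
```

```text
[ 0.5224 -0.2029  0.2278] [-0.33 -1.08  2.91] [-0.29   0.377  0.025]
yaw 130.79 off [ 0.0104 -0.0022  0.111 ] dr [-0.0002  0.001  -0.    ]
scene dial c [ 0.51   -0.1466] [ 0.5094 -0.1474] line deg -15.0 npx 8 mark deg 6.2 15 line-mark rad -0.462
top dial c [ 0.5088 -0.1472] [ 0.5094 -0.1474] line deg -8.4 npx 12 mark deg -63.9 47 line-mark rad -0.345
```

Call:
{"fn": "step_arm", "kwargs": {
  "steps": [
    {"offset": [0, -0.001, 0], "dr": [0, 0, 0.15]},
    {"offset": [0, -0.002, 0], "dr": [0, 0, 0.3]},
    {"offset": [0.0005, -0.0028, 0], "dr": [0, 0, 0.45]},
    {"offset": [0.001, -0.0036, 0], "dr": [0, 0, 0.6]},
    {"offset": [0.001, -0.0036, 0], "dr": [0, 0, 0.6]}
  ]
}}

```text
time: 14.08
tool_pos: [0.5214, -0.2033, 0.2278]
orientation: [0.0, 0.616, 0.788, -0.0]
contact_force: [-2.2, -2.1, 4.3]
finger_gap: 0.135
grip_force: 31.4
```

Run:
```python
from dial import *; from station import arm,eyes
s=arm.sense(); print(s["tool_pos"].round(4),s["contact_force"].round(2),s["wrist_torque"].round(3)); go(s,[.5203,-.2013,.2])
im=[]
for n in("scene","top"):
    c=eyes.capture(n); dial(c,n)
    x,y=(145,170) if n=="scene" else (360,230); im.append(cv2.resize(c["image"][y-30:y+30,x-40:x+40],None,fx=5,fy=5,interpolation=cv2.INTER_CUBIC))
cv2.imwrite("pics/a5.png",np.hstack(im))
```

```text
[ 0.5214 -0.2033  0.2278] [-2.16 -2.14  4.3 ] [-0.375  0.585 -0.048]
yaw 103.93 off [ 0.009  -0.0023  0.1111] dr [-0.      0.0008 -0.    ]
scene dial c [ 0.51   -0.1467] [ 0.5094 -0.1474] line deg 0.9 npx 6 mark deg -107.2 74 line-mark rad -0.183
top dial c [ 0.5088 -0.1468] [ 0.5094 -0.1474] line deg 4.1 npx 13 mark deg -63.8 56 line-mark rad -0.128
```

View pics/a5.png

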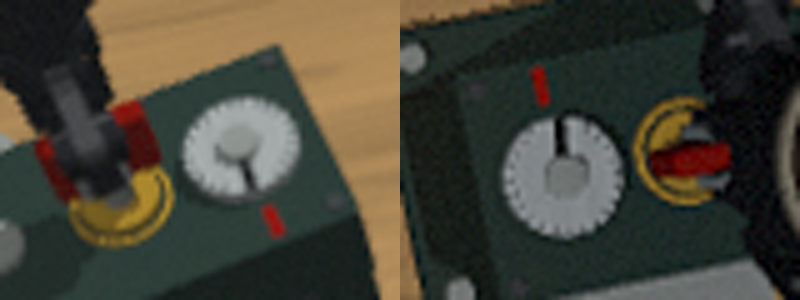

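The picture shows the collar flat inside the ring and the line about 10° short of the red mark in the top half: line at (561,135), mark at (541,85). I'll turn about 18° more.

Call:
{"fn": "step_arm", "kwargs": {
  "steps": [
    {"offset": [0, -0.001, 0], "dr": [0, 0, 0.15]},
    {"offset": [0, -0.002, 0], "dr": [0, 0, 0.3]},
    {"offset": [0.0005, -0.0026, 0], "dr": [0, 0, 0.4]},
    {"offset": [0.0005, -0.0026, 0], "dr": [0, 0, 0.4]}
  ]
}}

```text
time: 14.52
tool_pos: [0.5207, -0.2033, 0.2278]
orientation: [0.0, 0.731, 0.682, -0.0]
contact_force: [-2.9, -1.2, 5.5]
finger_gap: 0.137
grip_force: 31.5
```

Run:
```python
from dial import *; from station import arm,eyes
s=arm.sense(); print(s["tool_pos"].round(4),s["contact_force"].round(2),s["wrist_torque"].round(3)); go(s,[.5203,-.2013,.2])
im=[]
for n in("scene","top"):
    c=eyes.capture(n); dial(c,n)
    x,y=(153,175) if n=="scene" else (350,228); im.append(cv2.resize(c["image"][y-22:y+22,x-22:x+22],None,fx=9,fy=9,interpolation=cv2.INTER_CUBIC))
cv2.imwrite("pics/a6.png",np.hstack(im))
```

```text
[ 0.5207 -0.2033  0.2278] [-2.89 -1.16  5.53] [-0.408  0.671  0.101]
yaw 86.04 off [ 0.008  -0.002   0.1111] dr [0.     0.0005 0.    ]
scene dial c [ 0.5101 -0.1471] [ 0.5094 -0.1474] line deg 9.8 npx 6 mark deg -104.4 101 line-mark rad -0.028
top dial c [ 0.5088 -0.1469] [ 0.5094 -0.1474] line deg 11.9 npx 10 mark deg -57.5 57 line-mark rad 0.008
```

View pics/a6.png

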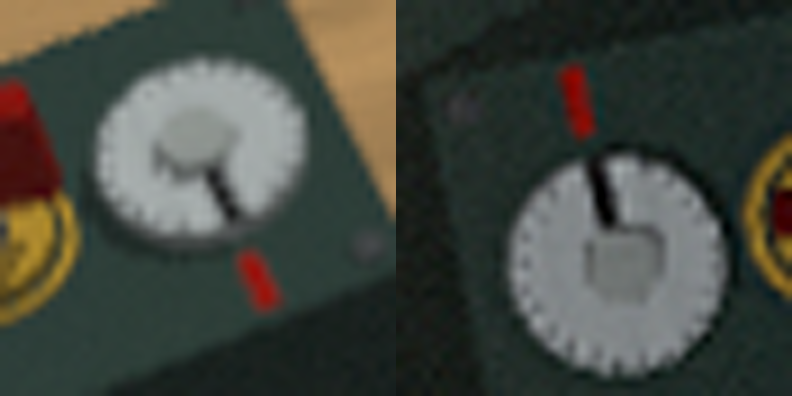

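The line points at the mark in both views. Now I release the key and rise.

Call:
{"fn": "step_arm", "kwargs": {
  "steps": [
    {"offset": [0, 0, 0], "dr": [0, 0, 0]},
    {"offset": [0, 0, 0], "dr": [0, 0, 0]},
    {"offset": [0, 0, 0], "dr": [0, 0, 0]},
    {"offset": [0, 0, 0], "dr": [0, 0, 0]},
    {"offset": [0, 0, 0], "dr": [0, 0, 0]},
    {"offset": [0, 0, 0], "dr": [0, 0, 0]}
  ],
  "hand": 0.5
}}

```text
time: 15.12
tool_pos: [0.5208, -0.2028, 0.2275]
orientation: [-0.0, 0.731, 0.683, 0.0]
contact_force: [-0.3, -0.1, -0.1]
finger_gap: 0.501
grip_force: 0.0
```

Call:
{"fn": "step_arm", "kwargs": {
  "steps": [
    {"offset": [0, 0, -0.04], "dr": [0, 0, 0]},
    {"offset": [0, 0, -0.12], "dr": [0, 0, 0]},
    {"offset": [0, 0, -0.25], "dr": [0, 0, 0]},
    {"offset": [0, 0, -0.4], "dr": [0, 0, 0]},
    {"offset": [0, 0, -0.5], "dr": [0, 0, 0]},
    {"offset": [0, 0, -0.5], "dr": [0, 0, 0]}
  ]
}}

```text
time: 15.62
tool_pos: [0.5226, -0.2044, 0.3589]
orientation: [0.004, 0.731, 0.683, 0.002]
contact_force: [-0.2, -0.1, -1.4]
finger_gap: 0.494
grip_force: 0.0
```

Run:
```python
from dial import *; from station import arm,eyes
s=arm.sense(); print(s["time"],s["tool_pos"].round(4),s["contact_force"].round(2),s["finger_gap"])
im=[]
for n in("scene","top"):
    c=eyes.capture(n); dial(c,n); P,uv=pts(c,red(c)); k=(np.hypot(P[:,0]-.52,P[:,1]+.2)<.04)&(P[:,2]>.19); T=P[k]; print(k.sum(),T.mean(0).round(4),T.max(0).round(4))
    x,y=(140,172) if n=="scene" else (362,228); im.append(cv2.resize(c["image"][y-35:y+35,x-35:x+35],None,fx=5,fy=5,interpolation=cv2.INTER_CUBIC))
cv2.imwrite("pics/a7.png",np.hstack(im))
```

```text
15.6167 [ 0.5226 -0.2044  0.3589] [-0.25 -0.05 -1.35] 0.49437522872798667
scene dial c [ 0.5101 -0.1471] [ 0.5094 -0.1474] line deg 9.8 npx 7 mark deg -103.5 129 line-mark rad -0.028
281 [ 0.5256 -0.2001  0.2257] [ 0.5302 -0.1784  0.2382]
top dial c [ 0.5088 -0.1469] [ 0.5094 -0.1474] line deg 12.0 npx 10 mark deg -57.0 56 line-mark rad 0.01
130 [ 0.52   -0.1986  0.2359] [ 0.5261 -0.1775  0.2407]
```

View pics/a7.png

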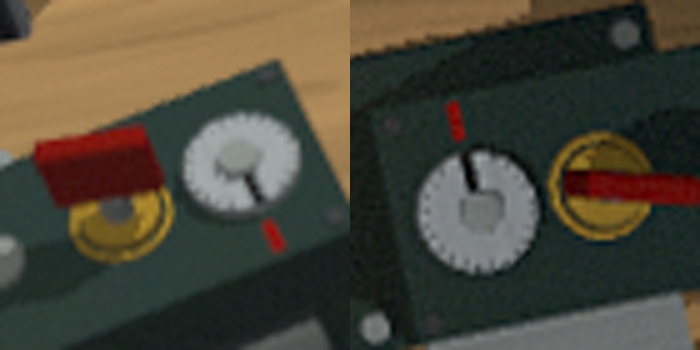

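The key stands home with its collar flat inside the ring, the line is on the mark and the hand is clear. I'm handing in.

Call:
{"fn": "step_arm", "kwargs": {
  "steps": [
    {"offset": [0, 0, 0], "dr": [0, 0, 0]},
    {"offset": [0, 0, 0], "dr": [0, 0, 0]},
    {"offset": [0, 0, 0], "dr": [0, 0, 0]}
  ]
}}

```text
time: 15.97
tool_pos: [0.5203, -0.2027, 0.3516]
orientation: [-0.001, 0.731, 0.683, -0.001]
contact_force: [0.3, -0.2, -0.0]
finger_gap: 0.498
grip_force: 0.0
```

```bash
python3 -c "
from station import arm
print(arm.hand_in())"
```

```text
the job is handed in; nothing more can be done
None
```

The job is handed in, with no verdict shown: the key is home in the bush and let go of, and the dial line measures within about 0.03 rad of the red mark. The key slid into the socket without a turning search.

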